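Set a dressing canister's lid seal in the toggle clamp

TASK

Lift the blue-lidded steel canister off its hook, set it down flat inside the white nest with its long side in line with the clamp, and let go of it. Swing the red-handled toggle clamp over centre so that its rubber pad presses on the lid, let go and leave it clamping on its own for a good two seconds to set the seal, then swing the clamp fully back open. The canister stays in the nest; do not disturb the green-lidded canister or the two bottles.

Things in the scene. Friction and masses are not known exactly. Their poses are not given: they have to be found in the camera images.
- canister: Steel box canister with a BLUE lid, 0.25 to 0.45 kg. Origin: centre of its underside, z up, long side x. With lid 100 (x) x 60 (y) x 60 mm high, alike either way round. A rigid steel bow (carrying handle) stands on the middle of the lid. It hangs level by this bow on a hook stand, its long side along the hook's arm.
- canister_bow (a point): Middle of the bow of the blue-lidded canister, 88 mm above its underside; axes as the canister. The bow lies in the y-z plane: two legs 14 mm (x) x 6 mm (y), 60 to 110 mm above the underside, outer faces 44 mm and inner faces 32 mm apart in y, joined by a top bar whose underside is at 104 mm. Grip it from above across the outer faces of the legs.
- canister_green: The same canister with a GREEN lid, hanging on the other stand; leave it hanging.
- stand_a: Fixed hook stand holding the blue-lidded canister (the stands change places). Origin: on the table below the middle of the hook's arm; -x points out of the hook's free end. Foot 140 x 90 x 12 mm. Post at x = +75 to +91 mm, 206 mm high, with a flat arm to -x, 14 mm wide, 8 mm thick, top at 200 mm, ending in an upturned lip at x = -26 to -20 mm, top at 212 mm.
- stand_a_hang (a point): Top of the arm of stand_a where the bow hangs, 200 mm above the table; axes as the stand. Raise the canister 12 to 36 mm (less does not clear the lip, more brings the lid against the arm; 24 mm is safe), then draw it out level along the stand's -x; 100 mm brings it clear of the arm.
- stand_b: Identical fixed hook stand, holding the green-lidded canister; same frame.
- station: Fixed sealing station: blue-painted base plate 120 (x) x 290 mm (y), 12 mm thick, with the white nest on it and the toggle clamp towards its -y end. Origin: on the table below the nest's centre, z up; the clamp swings in its y-z plane.
- nest (a point): Centre of the nest's floor, on top of the base plate (12 mm above the table); axes as the station. The nest is a shallow pocket 68 mm (x) x 108 mm (y) inside, with white walls 9 mm thick and 12 mm high; the canister fits with its long side along the station's y, either way round, with 4 mm play on each side.
- clamp_hinge (a point): The clamp's hinge axis (along the station's x), at y = -125 mm, z = 92 mm in the station's frame. Steel cheek plates at x = +-18 mm hold it, up to z = 104 mm.
- clamp (a joint): Angle of the toggle clamp, a rigid bent lever: 0 = fully open (end stop), 1.40 = pad on the lid of a seated canister, 1.50 = stop with nothing below. An over-centre spring drives it towards the nearer end from about 0.7 (about 0.35 N m at the ends), so it stays open or shut by itself; damped, it moves slowly. 5 to 10 N on the handle swings it.
- clamp_pad (a point): Centre of the face of the clamp's rubber pad, 20 mm across, at the end of the steel arm, 92 mm from the hinge along the arm and 20 mm under the arm's middle. Shut, the arm is level and the pad bears on the lid 33 mm from the nest's centre towards -y of the station, beside the bow. Open, the arm stands 80 degrees up, clear of the nest.
- clamp_bar (a point): Middle of the red handle bar: 18 mm thick, 92 mm long, parallel to the hinge, 115 mm from it, held at both ends by 10 mm rods (74 mm free between). At joint value q it leans 1.016 - q rad from upright towards the station's -y: open away from the nest, shut 0.384 towards it. Fingers can go down on both sides of the bar between the rods, closing along the station's y.
- bottle_a: Bystander: pale, clear bottle with a blue cap, 60 mm across, 150 mm high; origin at its underside.
- bottle_b: Bystander: amber bottle with a red cap, 60 mm across, 130 mm high; origin at its underside.

How it is judged:
On the way, in this order (a step that is already met when the one before it is completed fails the run):
1. the canister stands in the nest, let go, with the clamp still open (horizontal distance between canister and nest below 0.009 m and z of canister in the frame of nest between -0.004 and 0.004 m and angle between canister's own z axis and vertical below 0.05 rad and angle between the x axis of canister and the y axis of station, either way round below 0.15 rad and contact force between the fingers and canister below 0.3 N and value of joint clamp below 0.2 rad), for 0.2 s.
2. the clamp is swung over onto the lid and presses it on its own, untouched, for 1.5 s (horizontal distance between canister and nest below 0.009 m and z of canister in the frame of nest between -0.004 and 0.004 m and angle between canister's own z axis and vertical below 0.05 rad and angle between the x axis of canister and the y axis of station, either way round below 0.15 rad and value of joint clamp above 1.3 rad and contact force between clamp and canister above 1.5 N and contact force between each of the arm, the fingers and clamp below 0.3 N), for 1.5 s.
3. the clamp is swung fully back open (value of joint clamp below 0.1 rad), for 0.2 s.
At the end, for the whole second after the job is handed in: The blue-lidded canister stands flat in the nest (within 9 mm of its centre, within 4 mm of its floor, under 0.05 rad of tilt, long side within 0.15 rad of the station's y), at rest, and the clamp is fully open again (joint below 0.1) (horizontal distance between canister and nest below 0.009 m and z of canister in the frame of nest between -0.004 and 0.004 m and angle between canister's own z axis and vertical below 0.05 rad and angle between the x axis of canister and the y axis of station, either way round below 0.15 rad and value of joint clamp below 0.1 rad and linear speed of canister below 0.02 m/s); the robot touches nothing.
It fails at once if a bystander (green-lidded canister, bottles) is moved more than 30 mm (distance of any of canister_green, bottle_a, bottle_b from where it was at the start of the episode above 0.03 m).
It also fails if it takes over 72 s, if anything falls off the work surface, if the arm or the gripper's body presses on something with over 40 N, if the wrist force passes 120 N, or if a joint passes its speed limit or range.

ROBOT

A 6-joint arm with a two-finger parallel gripper is mounted at the origin on the work surface. World frame = base frame: x ahead of the robot, y to its left, z up, the work surface at z = 0. Lengths are in m, angles in rad, forces in N, time in s.
With the tool pointing down it reaches from about 0.325 to 1 m from the base axis. Payload 5.1 kg.
Tool frame: the origin (TCP) lies midway between the tips of the shut fingers; the grasp point (between the pads) lies 19 mm behind it; z points along the fingers, y is the line along which they close (so a half turn about z gives the same grasp; the last joint's range is limited). The gripper opens to 85 mm and grips with 20 to 120 N. Pads are 22 mm wide; open, the fingers measure 114 mm over their backs; the gripper's body (76 mm by 85 mm) begins 54 mm behind the grasp point. The pads swing forward as they close: fully open they stand 13 mm farther back than shut.
Start: joints at [1.085, 0.124, 1.65, -0, 1.367, -0.083], TCP at [0.255, 0.598, 0.231] pointing down, gripper open.
Joint ranges: [-2.61, 2.61], [-1.02, 2.33], [0.03, 2.71], [-1.35, 4.49], [0.32, 2.68], [-2.91, 2.91]. Speed limits (rad/s): [2.57, 2.57, 3.14, 3.14, 3.14, 3.14].

INTERFACE

Orientations are given as a rotation vector (axis times angle).
In Python, from workcell import move_ptp, line_to, movej, set_gripper, pause, ik, read_camera, camera_params, PlanningError, close_job, current_time, current_joint_positions, current_joint_vel, current_joint_torque, current_position, current_orientation, current_force, current_ft_torque, current_grip_width, current_gripper_force gives the robot as it stands. The module is installed in compiled form; this text tells all that it offers. Calls block until the motion is done:
- move_ptp(position, orientation): joint-space move of the TCP to a pose.
- line_to(position, rotation=None, velocity=0.15, max_force=None): straight line of the TCP; rotation=None keeps the orientation; velocity is the mean speed in m/s. With max_force (N) it stops when the force on the tool has changed by that much, and returns True; else False.
- movej(angles): joint-space move.
- set_gripper(opening, f_grip=None): opening from 0.0 (shut) to 1.0 (fully open); f_grip is the grip in N (None keeps the last); returns when the fingers have stopped.
- pause(seconds).
- ik(position, orientation): joint angles nearest the present ones, or None.
- read_camera(name): name is "scene" or "top" or "wrist"; returns the picture (400x640x3 uint8, red, green, blue); there is no depth.
- camera_params(name): a dict with "fov_y" (degrees; the focal length in pixels is half the picture's height over the tangent of half this angle, whatever the lens; pixels are square), "cx", "cy" (the principal point, pixels), "dist" ([k1, k2, p1, p2, k3] as OpenCV has them; the pictures are not rectified), "cam_to_world" (4x4, takes a point from camera to world coordinates); the wrist camera has in their place "T_tool_cam" (4x4, takes a point from camera to tool coordinates, whose origin is the TCP and whose axes are the flange's). Camera axes: x right, y up, looking along -z (the intrinsics and any distortion apply to the point x, -y, -z); pixel columns grow to the right and rows downward; lengths in m; the calibration is good to about 2 mm. A picture is of the moment at which its call begins: read the wrist's pose just before it. camera_params takes no time and is no camera call.
A pose or a line that the arm cannot do raises PlanningError and nothing moves.
- close_job(): hands the job in; it is judged then, once.
Readings, each from a call of its own:
- current_time(): time.
- current_joint_positions(): joint angles.
- current_joint_vel(): joint speeds.
- current_joint_torque(): joint torques, N m.
- current_position(): TCP position.
- current_orientation(): TCP orientation.
- current_force(): force on the tool from outside, world axes, zero at the start.
- current_ft_torque(): the same for the moment, N m.
- current_grip_width(): opening from 0.0 (shut) to 1.0 (fully open).
- current_gripper_force(): force on a finger pad.
Only numpy, scipy, OpenCV 4.12 (cv2) and the standard library are available. Lean on these libraries where they do the work, as an engineer would, in place of code of your own. Each camera call takes 0.05 s, during which the arm holds its last target. There are 200 camera calls.

## Working session

There is one attempt and no reset: what is moved stays moved. The work goes in short steps, each a Python script; the robot and the scene stay as the last script left them, time stands still between calls to the robot, and variables do not carry over. Pictures are saved under pics/ and viewed, at most 10 in all, crops included, and the job is handed in when it is done.

```bash
mkdir -p pics; python3 - <<'E'
from workcell import *
import cv2,numpy as np
np.set_printoptions(precision=4,suppress=True)
for n in ("scene","top"):
    cv2.imwrite(f"pics/{n}0.png",read_camera(n)[...,::-1])
    p=camera_params(n);print(n,p)
print(camera_params("wrist"),current_orientation())
E
```

```text
scene {'fov_y': 48.95089754478242, 'cx': 324.9829786358371, 'cy': 195.97958708115218, 'dist': array([-0.1154,  0.    ,  0.    ,  0.    ,  0.    ]), 'cam_to_world': array([[-0.6773, -0.5955,  0.4321,  1.1781],
       [ 0.7357, -0.5457,  0.4012,  0.5698],
       [-0.0031,  0.5896,  0.8077,  1.1941],
       [ 0.    ,  0.    ,  0.    ,  1.    ]])}
top {'fov_y': 48.341563338177856, 'cx': 323.466682678188, 'cy': 198.1879661129234, 'dist': array([-0.032,  0.   ,  0.   ,  0.   ,  0.   ]), 'cam_to_world': array([[ 0.0224,  0.998 , -0.059 ,  0.5583],
       [-0.9997,  0.0218, -0.0112,  0.039 ],
       [-0.0099,  0.0592,  0.9982,  1.3239],
       [ 0.    ,  0.    ,  0.    ,  1.    ]])}
{'fov_y': 71.89712113392939, 'cx': 320.4369963491565, 'cy': 200.6018167896141, 'dist': array([-0.0377,  0.    ,  0.    ,  0.    ,  0.    ]), 'T_tool_cam': array([[ 0.0002,  0.9573,  0.2891,  0.0739],
       [ 1.    , -0.0004,  0.0004,  0.0006],
       [ 0.0005,  0.2891, -0.9573, -0.1412],
       [ 0.    ,  0.    ,  0.    ,  1.    ]])} [-0.6284 -3.0775  0.0028]
```

View pics/top0.png

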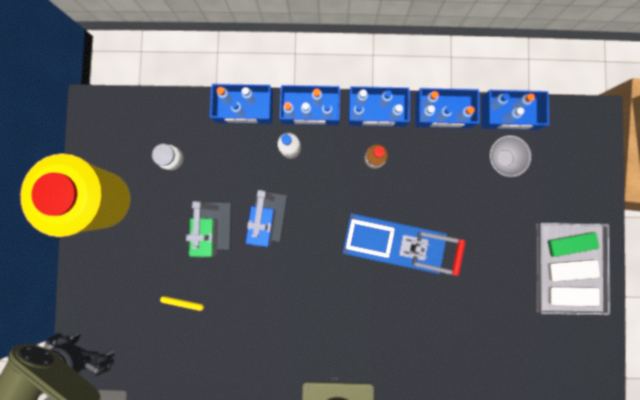

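View pics/scene0.png

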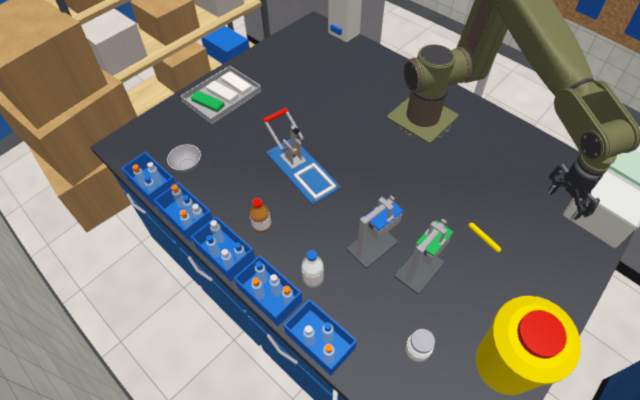

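The top view shows the blue lid at (259,226) with its arm running up to (261,193) and its free end pointing down. The green lid is at (200,238), the nest at (370,238), the clamp hinge at (414,248) and the red bar at (459,257). In the scene view, blue is at (385,215), the nest at (316,180) and the red bar at (277,115).

```bash
cat > h.py <<'E'
from workcell import *
import cv2,numpy as np
from scipy.spatial.transform import Rotation as R
np.set_printoptions(precision=4,suppress=True)
def rot(yaw):  # tool down, tool x axis at yaw in world
    c,s=np.cos(yaw),np.sin(yaw)
    return R.from_matrix(np.array([[c,s,0],[s,-c,0],[0,0,-1.]])).as_rotvec()
def snap(n):
    T=np.eye(4)
    if n=="wrist":
        T[:3,:3]=R.from_rotvec(current_orientation()).as_matrix();T[:3,3]=current_position()
    im=read_camera(n);p=camera_params(n)
    T=T@p["T_tool_cam"] if n=="wrist" else p["cam_to_world"]
    return im,p,np.array(T)
def toplane(px,p,T,z):
    f=200/np.tan(np.radians(p["fov_y"])/2)
    K=np.array([[f,0,p["cx"]],[0,f,p["cy"]],[0,0,1]])
    u=cv2.undistortPoints(np.float64(px).reshape(-1,1,2),K,np.float64(p["dist"])).reshape(-1,2)
    d=np.c_[u[:,0],-u[:,1],-np.ones(len(u))]@T[:3,:3].T
    return (T[:3,3]+d*((z-T[2,3])/d[:,2])[:,None])[:,:2]
def mask(im,c):
    h,s,v=cv2.split(cv2.cvtColor(im,cv2.COLOR_RGB2HSV))
    return {"blue":(h>95)&(h<125)&(s>120)&(v>60),"white":(s<40)&(v>200),"red":((h<6)|(h>174))&(s>150)&(v>80)}[c].astype(np.uint8)
def rect(im,p,T,c,z,roi):
    """minAreaRect (world, plane z) of largest blob of colour c in roi x0,y0,x1,y1"""
    m=mask(im,c);k=np.zeros_like(m);x0,y0,x1,y1=roi;k[y0:y1,x0:x1]=1
    pts=np.argwhere(m&k)[:,::-1]
    n,l,st,_=cv2.connectedComponentsWithStats(m&k)
    pts=np.vstack([np.argwhere(l==i)[:,::-1] for i in range(1,n) if st[i,4]>0.15*st[1:,4].max()])
    r=cv2.minAreaRect(np.float32(toplane(pts,p,T,z)*1000))
    b=cv2.boxPoints(r);e=[b[1]-b[0],b[2]-b[1]];e=max(e,key=np.linalg.norm)
    return np.array(r[0])/1000,np.array(r[1]),np.arctan2(e[1],e[0])
E
python3 - <<'E'
from h import *
im,p,T=snap("top")
print("lid",rect(im,p,T,"blue",.156,(240,195,275,255)))
print("nest",rect(im,p,T,"white",.024,(335,205,400,270)))
print("bar",rect(im,p,T,"red",.152,(440,225,475,285)))
print("plate",rect(im,p,T,"blue",.012,(335,205,450,285)))
print("pt",toplane([[261,193],[258,235]],p,T,.2))
for y in np.radians([0,90,180,-90]): print(y,ik([.55,.1,.35],rot(y)))
E
```

```text
lid (array([0.5509, 0.2195]), array([ 63.6786, 103.9232]), np.float32(-0.120720915))
nest (array([ 0.5225, -0.0835]), array([127.4538,  87.3133]), np.float32(1.3826699))
bar (array([ 0.4808, -0.3035]), array([20.5144, 94.2709]), np.float32(-0.19080643))
plate (array([ 0.5084, -0.1574]), array([293.7863, 124.0038]), np.float32(1.3834358))
pt [[0.6344 0.2102]
 [0.5282 0.2145]]
0.0 [ 0.0838 -0.1249  1.7025 -0.      1.564   1.6546]
1.5707963267948966 [ 0.0838 -0.1249  1.7025 -0.      1.564   0.0838]
3.141592653589793 [ 0.0838 -0.1249  1.7025 -0.      1.564  -1.487 ]
-1.5707963267948966 None
```

```bash
python3 - <<'E'
from h import *
p0=current_position();line_to([p0[0],p0[1],.4],velocity=.3)
move_ptp([.515,-.12,.40],rot(1.383))
im,p,T=snap("wrist");cv2.imwrite("pics/w1.png",im[...,::-1]);np.savez("w1.npz",im=im,T=T)
move_ptp([.55,.215,.38],rot(np.pi-.12))
im,p,T=snap("wrist");cv2.imwrite("pics/w2.png",im[...,::-1]);np.savez("w2.npz",im=im,T=T)
a=cv2.vconcat([cv2.imread("pics/w1.png"),cv2.imread("pics/w2.png")]);cv2.imwrite("pics/w12.png",cv2.resize(a,(480,600)))
print(current_time())
E
```

```text
4.925
```

View pics/w12.png

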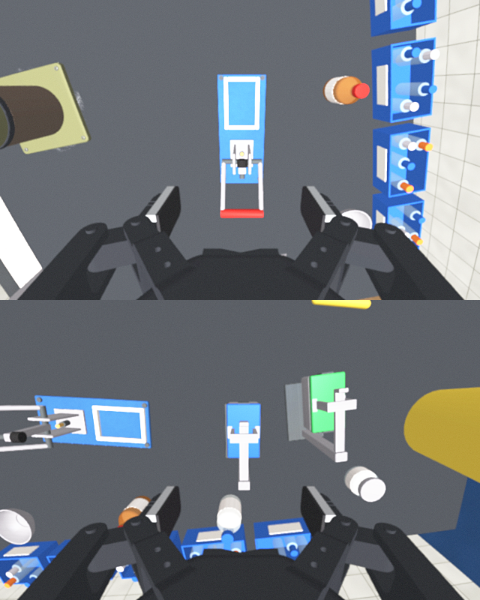

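In the upper picture (w1), the nest is at (322,138) full-scale and the bar at (322,284). In the lower picture (w2), the blue lid is at (324,174) with its post at the bottom, (325,245), and the green lid is well to the right.

```bash
python3 - <<'E'
from h import *
p=camera_params("wrist")
a=np.load("w1.npz");b=np.load("w2.npz")
print("nest",rect(a["im"],p,a["T"],"white",.024,(285,90,360,185)))
print("plate",rect(a["im"],p,a["T"],"blue",.012,(280,90,365,250)))
print("bar",rect(a["im"],p,a["T"],"red",.152,(280,270,365,300)))
print("lid",rect(b["im"],p,b["T"],"blue",.156,(290,125,360,225)))
m=(cv2.cvtColor(b["im"],cv2.COLOR_RGB2HSV)[...,1]<40)&(b["im"].min(2)>150)
for y in range(140,256,6): print(y,np.flatnonzero(m[y,290:360])+290)
E
```

```text
nest (array([ 0.5247, -0.0828]), array([126.6721,  88.2224]), np.float32(1.37874))
plate (array([ 0.5107, -0.1566]), array([288.093 , 120.1105]), np.float32(1.3849308))
bar (array([ 0.4837, -0.3031]), array([20.8048, 93.4121]), np.float32(-0.1841821))
lid (array([0.5519, 0.2201]), array([59.7464, 98.8839]), np.float32(-0.115314364))
140 []
146 []
152 []
158 []
164 [320 321 322 323 324 325 326 327 328 329 330]
170 [303 304 305 306 307 308 319 320 321 322 323 324 325 326 327 328 329 330
 340 341 342 343 344 345]
176 [304 305 306 307 319 320 321 322 323 324 325 326 327 328 329 330 342 343
 344 345]
182 [304 305 306 307 308 309 310 311 312 313 314 315 316 317 318 319 320 321
 322 323 324 325 326 327 328 329 330 331 332 333 334 335 336 337 338 339
 340 341 342 343 344 345]
188 [307 308 309 310 311 312 313 314 315 316 317 318 319 320 321 322 323 324
 325 326 327 328 329 330 331 332 333 334 335 336 337 338 339 340 341 342
 343]
194 [319 320 321 322 323 324 325 326 327 328 329 330]
200 [320 321 322 323 324 325 326 327 328 329 330]
206 [320 321 322 323 324 325 326 327 328 329 330]
212 [319 320 321 322 323 324 325 326 327 328 329 330 331]
218 [319 320 321 322 323 324 325 326 327 328 329 330 331]
224 [319 320 321 322 323 324 325 326 327 328 329 330 331]
230 [319 320 321 322 323 324 325 326 327 328 329 330 331]
236 [319 320 321 322 323 324 325 326 327 328 329 330 331]
242 [318 319 320 321 322 323 324 325 326 327 328 329 330 331 332]
248 [317 318 319 320 321 322 323 324 325 326 327 328 329 330 331 332]
254 []
```

```bash
python3 - <<'E'
from h import *
c=np.array([.552,.2202]);psi=np.pi-.115;r=rot(psi);d=np.array([np.cos(psi),np.sin(psi)])
line_to([*c,.25],r,velocity=.2)
line_to([*c,.162],r,velocity=.08)
set_gripper(0.3,60)
print("grip",current_grip_width(),current_gripper_force(),current_force())
f=line_to([*c,.186],velocity=.06)
print(current_force(),current_grip_width())
f=line_to([*(c+.115*d),.186],velocity=.08,max_force=15);print("blocked",f,current_position())
print(current_force(),current_grip_width(),current_time())
im,p,T=snap("wrist");cv2.imwrite("pics/w3.png",im[...,::-1])
E
```

```text
grip 0.5096078673038577 62.04275608062744 [ 0.9347 -0.5238  2.1193]
[ 0.131   0.4007 -4.2336] 0.5053917205412088
blocked False [0.4381 0.2333 0.186 ]
[ 0.6518  0.9854 -3.4083] 0.5074778270734621 9.5667
```

View pics/w3.png

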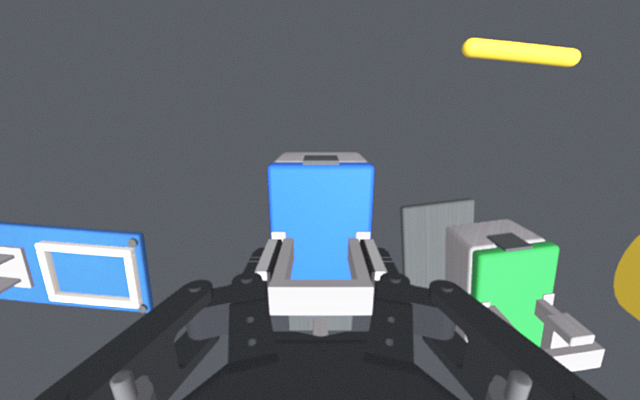

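The canister is held squarely. The lid's free end runs from (270,165) to (372,165), and the bow legs are between the fingers. I'll check the offset in the hand and carry it over the nest.

```bash
python3 - <<'E'
from h import *
im=cv2.imread("pics/w3.png")[...,::-1];p=camera_params("wrist")
print("in-hand lid far edge (tool x,y):")
T=np.array(p["T_tool_cam"])
# lid plane in tool frame: tool z=+0.006 (lid 6 mm beyond TCP)
print(toplane([[270,164],[372,164],[268,232],[374,232]],p,T,.006))
t=np.array([.524,-.083]);r=rot(1.384)
q=current_position();line_to([q[0],q[1],.30],velocity=.25)
move_ptp([t[0],t[1],.30],r)
line_to([*t,.125],velocity=.15)
im,p,T=snap("wrist");cv2.imwrite("pics/w4.png",im[...,::-1])
im2,_,_=snap("top");cv2.imwrite("pics/t4.png",im2[...,::-1])
a=cv2.vconcat([im,im2[150:330]])[...,::-1];cv2.imwrite("pics/c4.png",a)
print(current_time(),current_position(),current_force())
E
```

```text
in-hand lid far edge (tool x,y):
[[ 0.0498 -0.0265]
 [ 0.0498  0.0283]
 [ 0.0103 -0.0297]
 [ 0.0103  0.0316]]
12.8833 [ 0.5249 -0.0832  0.1264] [ 0.2328 -0.7471 -3.1799]
```

View pics/c4.png

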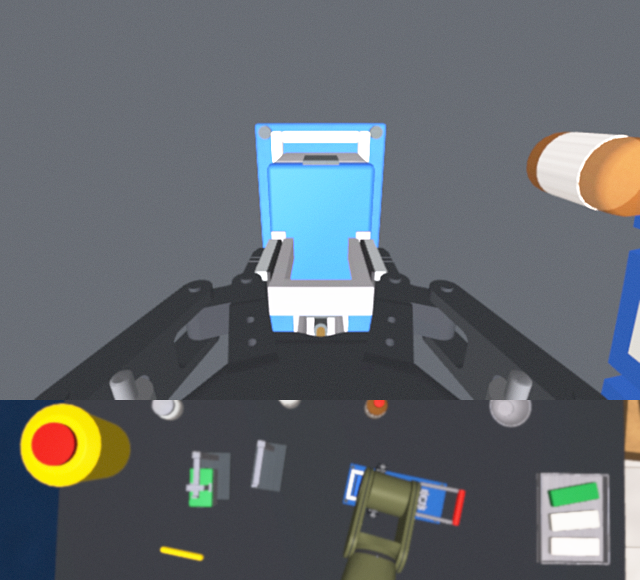

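```bash
python3 - <<'E'
from h import *
im=cv2.imread("pics/w3.png")[...,::-1];m=mask(im,"blue")
p=camera_params("wrist");T=np.array(p["T_tool_cam"])
for y in (158,162,164,166,168,175,190,205,220,228,240,318,325,328,332):
    x=np.flatnonzero(m[y,230:410])+230
    if len(x): print(y,x[0],x[-1],toplane([[x[0],y],[x[-1],y]],p,T,.006).ravel())
print(im[145:172,300],sep="")
E
```

```text
164 270 371 [ 0.0504 -0.0272  0.0504  0.0271]
166 268 373 [ 0.0493 -0.0283  0.0493  0.0282]
168 267 374 [ 0.0482 -0.0289  0.0482  0.0288]
175 267 374 [ 0.0444 -0.0291  0.0444  0.029 ]
190 268 373 [ 0.0359 -0.029   0.036   0.029 ]
205 269 372 [ 0.0272 -0.0289  0.0273  0.0289]
220 270 371 [ 0.0183 -0.0288  0.0183  0.0288]
228 270 371 [ 0.0133 -0.0291  0.0134  0.0291]
240 294 347 [ 0.0058 -0.0155  0.0058  0.0154]
[[ 92  96 103]
 [ 96  99 104]
 [ 93  97 102]
 [ 94  95 103]
 [ 89  95  98]
 [ 93  96 102]
 [ 97 101 106]
 [126 125 129]
 [146 144 148]
 [151 146 151]
 [153 150 155]
 [156 154 157]
 [156 152 157]
 [157 154 160]
 [161 159 163]
 [171 167 168]
 [187 185 192]
 [136 149 192]
 [ 66 103 195]
 [ 52 113 228]
 [ 65 135 250]
 [ 75 155 255]
 [ 80 165 255]
 [ 88 176 255]
 [ 97 187 255]
 [ 96 186 255]
 [ 97 188 255]]
```

```bash
python3 - <<'E'
from h import *
im,p,T=snap("wrist")
h=cv2.cvtColor(im,cv2.COLOR_RGB2HSV);m=(h[...,1]<40)&(h[...,2]>200)
rows=np.flatnonzero(m[110:160,321])+110; print(rows[0],rows[-1])
y0=rows[0];cols=np.flatnonzero(m[y0+4,255:385])+255
far=toplane([[321,y0-.5]],p,T,.024)[0];L=toplane([[cols[0]-.5,y0+4]],p,T,.024)[0];Rr=toplane([[cols[-1]+.5,y0+4]],p,T,.024)[0]
uy=np.array([np.cos(1.384),np.sin(1.384)]);ux=np.array([uy[1],-uy[0]])
yc=far@uy-.063;xc=(L@ux+Rr@ux)/2;t=xc*ux+yc*uy
print("nest from close",t,np.linalg.norm(L-Rr))
n0=np.array([.524,-.083])
t=n0+np.clip(t-n0,-.003,.003);print(t)
r=rot(1.384)
line_to([*t,.105],r,velocity=.06)
b=line_to([*t,.076],r,velocity=.03,max_force=6)
print(b,current_position(),current_force(),current_time())
E
```

```text
131 142
nest from close [ 0.5247 -0.0827] 0.08721896758219332
[ 0.5247 -0.0827]
True [ 0.5246 -0.0826  0.0786] [ 0.9165 -0.3252  3.2034] 14.2333
```

```bash
python3 - <<'E'
from h import *
set_gripper(1.0);pause(.2)
q=current_position();line_to([q[0],q[1],.16],velocity=.08)
line_to([q[0],q[1],.32],velocity=.25)
im,p,T=snap("wrist");cv2.imwrite("pics/w5.png",im[...,::-1])
m=mask(im,"blue");
print(current_time(),current_force())
t=np.array([.5247,-.0827]);uy=np.array([np.cos(1.384),np.sin(1.384)])
b=t-uy*.2227;b=(b+np.array([.4837,-.3031]))/2;print(b)
move_ptp([*b,.30],rot(-.187))
im,p,T=snap("wrist");cv2.imwrite("pics/w6.png",im[...,::-1])
print("bar",rect(im,p,T,"red",.157,(200,0,440,399)))
cv2.imwrite("pics/c6.png",cv2.resize(cv2.vconcat([cv2.imread("pics/w5.png"),cv2.imread("pics/w6.png")]),(480,600)))
E
```

```text
16.9583 [-0.0567 -0.1829 -0.8089]
[ 0.4835 -0.3023]
bar (array([ 0.4834, -0.3025]), array([16.5763, 93.0049]), np.float32(-0.1914057))
```

View pics/c6.png

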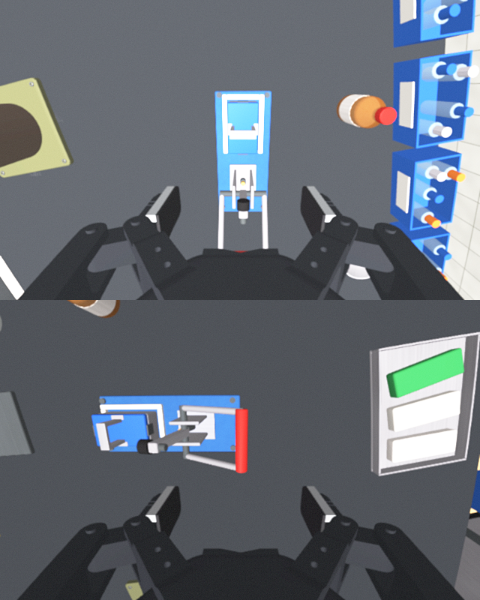

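The upper picture shows the canister seated in the nest (lid around (324,165) full-scale) and released. The lower one shows the bar at (322,187), between the fingers. Next I close the clamp along its arc.

```bash
cat >> h.py <<'E'
uy=np.array([np.cos(1.384),np.sin(1.384)]);B0=np.array([.4834,-.3024]);RY=rot(-.187)
def bar(q,dz=-.022,ex=0):
    a=1.016-q; s=.115*(np.sin(1.016)-np.sin(a))
    return [*(B0+uy*(s+ex)),.092+.115*np.cos(a)+dz]
E
python3 - <<'E'
from h import *
line_to(bar(0,.03),RY,velocity=.15)
print(line_to(bar(0),RY,velocity=.06,max_force=8),current_force())
set_gripper(.42,20);print(current_grip_width(),current_gripper_force())
for q in np.arange(.2,1.41,.2):
    b=line_to(bar(q),RY,velocity=.05,max_force=25)
    print(round(q,1),b,current_force(),current_time())
    if b:break
E
```

```text
False [-0.3238  0.0002 -0.2681]
0.41998242466198976 0.0
0.2 False [-3.2245 -5.3427 -1.2299] 21.1833
0.4 False [-5.0961 -8.5057  6.2021] 21.7917
0.6 False [ 0.4396 -3.1146  2.0689] 22.4
0.8 False [-1.5957 -0.7288 -0.5976] 23.0083
1.0 False [1.1113 2.6119 0.1904] 23.6167
1.2 False [ 0.7127  3.5207 -0.6116] 24.225
1.4 False [0.3212 0.328  0.2278] 24.8333
```

```bash
python3 - <<'E'
from h import *
pause(.5);print(current_force())
set_gripper(1.0);print(current_force())
line_to(bar(1.4,.05),RY,velocity=.12)
im,p,T=snap("wrist");im2,_,_=snap("scene")
cv2.imwrite("pics/c7.png",cv2.resize(cv2.vconcat([im,im2])[...,::-1],(480,600)))
print("bar",rect(im,p,T,"red",.2,(150,0,500,399)),bar(1.4),current_time())
E
```

```text
[-0.5033 -0.0265  0.9367]
[-0.5818 -0.4542 -0.5531]
bar (array([ 0.5083, -0.1636]), array([17.5147, 94.352 ]), np.float32(-0.18309598)) [np.float64(0.5095544747343234), np.float64(-0.1640163195236727), np.float64(0.1766249557600386)] 26.725
```

View pics/c7.png

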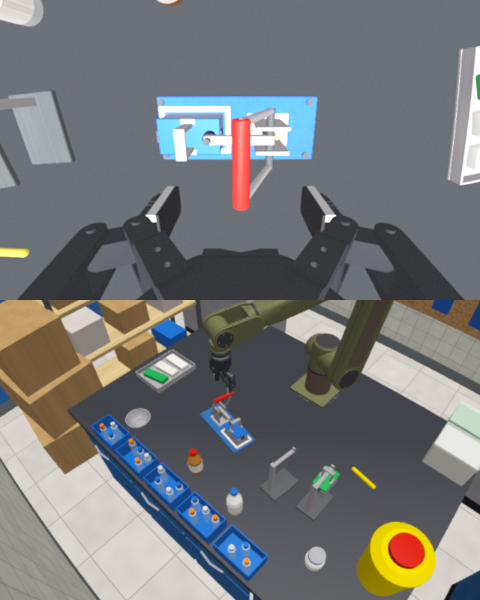

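The clamp is shut: the bar at (320,220) full-scale is at its computed closed position, the pad is on the lid, and the fingers are clear. I'll wait, then swing it back.

```bash
python3 - <<'E'
from h import *
pause(3)
print(line_to(bar(1.4),RY,velocity=.06,max_force=8))
set_gripper(.42,20)
for q in [1.2,1,.8,.6,.4,.2,0]:
    b=line_to(bar(q),RY,velocity=.05,max_force=25)
    print(q,b,current_force(),current_time())
    if b:break
else:
    pause(.7);set_gripper(1.0);line_to(bar(0,.06),RY,velocity=.12);line_to([*bar(0)[:2],.34],velocity=.25)
    im,p,T=snap("wrist");print("bar",rect(im,p,T,"red",.157,(150,0,500,399)),B0)
    move_ptp([.505,-.15,.42],rot(1.384));im,p,T=snap("wrist")
    cv2.imwrite("pics/w8.png",im[...,::-1])
E
```

```text
False
1.2 False [0.5834 4.4707 2.6234] 32.2167
1 False [1.5807 2.7548 1.9664] 32.825
0.8 False [ 0.6667  0.8988 -0.6906] 33.4333
0.6 False [-0.0284  0.1366  0.1983] 34.0417
0.4 False [ 0.0403 -3.3108 -3.8287] 34.65
0.2 False [-1.6579 -3.5693 -1.9602] 35.2583
0 False [ 0.0237 -0.3978 -0.7698] 35.8667
bar (array([ 0.4837, -0.3019]), array([17.1531, 92.7779]), np.float32(-0.17895818)) [ 0.4834 -0.3024]
```

```bash
ls pics/w8.png
```

```text
pics/w8.png
```

View pics/w8.png

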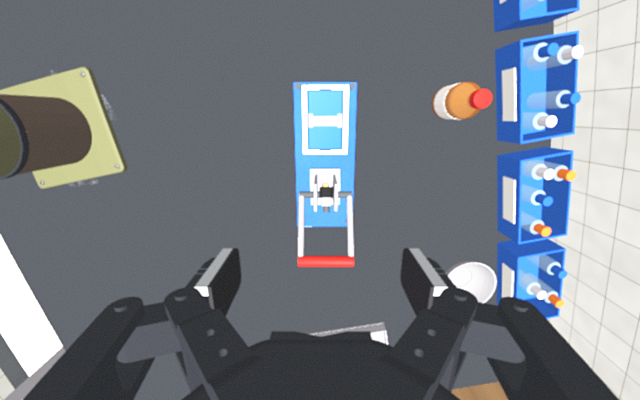

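The canister sits square in the nest at (325,120), the clamp is fully open with its bar at (326,261), and the robot is clear of everything.

```bash
python3 -c "
from workcell import *
print(close_job(),current_time())"
```

```text
the job is handed in; nothing more can be done
the job is handed in; nothing more can be done
```

The job is handed in: the blue-lidded canister is in the nest, was clamped untouched for over 3 s, the clamp is fully open again, and the robot never came near the green canister or the bottles; the hand-in returned no verdict.

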